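# Fit the sight pane in the buffing guard and hold the guard up

### The job

Take the wide sight pane out of the wooden stand and slide it down into the channels at the front of the buffing machine's guard until it sits fully home. Then, with the pane let go, lift the guard by its side handle to 45 degrees, give or take five, and finish still holding it there, because it falls shut by itself and I need to get at the felt wheel. Leave the narrow pane, tweezers, lighter and hammer where they lie.

Things in the scene. Friction and masses are not known exactly. Their poses are not given: they have to be found in the camera images.
- machine: Grey buffing machine fixed to the bench: base plate 170 x 150 x 14 mm, 66 mm felt wheel on a level spindle, round motor reaching out to its -y side as far as y = -165 mm, 106 mm high with its terminal box. Origin: centre of the base plate's underside; z up, -x is the front (towards the robot, turned up to 0.25 rad), y parallel to the hinge axis. Placed anew each time.
- guard (a joint): Hinge of the bare aluminium guard over the wheel, rad: 0 = shut (as it starts, front frame upright), grows as the front of the guard swings up and back; stop at 1.4. 45 degrees = 0.785. No spring or catch: the guard (0.35 kg) falls shut when let go.
- guard_hinge (a point): Point on the hinge axis, in the middle of the machine's width, 120 mm above the bench and 45 mm behind (+x of) the machine's origin. Axes as the machine's; fixed.
- guard_slot (a point): Middle of the slot floor in the guard's front frame; moves with it. Shut: 65 mm in front of the machine's origin, 45 mm above the bench. z up along the slot, x across its thickness (rearward), y along its width. Open top: two U channels 9 mm wide in x, 94 mm web to web, 75 mm high, flared lead-in 10 mm above that; middle 74 mm open. Top sheet begins 21 mm behind, level with the channel tops.
- guard_handle (a point): Middle of the guard's handle: dark round steel bar 14 mm thick, 71 mm free length, then a 20 mm collar, sticking out to +y from the front frame's top corner. Shut: 120 mm above the bench, level with the hinge axis and 110 mm in front of it (its swing radius), 95 mm to +y of the machine's middle. The bar can turn between the fingers, so the hand may stay pointing down.
- wide_pane: The pane to fit: clear plate 90 mm wide (y), 6 mm thick (x), 95 mm high, dark edged, with a black grip rib on top 50 mm long (y), 12 mm thick (x), 24 mm high (95 to 119 mm above the foot); about 0.09 kg. Origin: middle of its foot edge; z up. Both faces are alike, either may face front. Starts upright in one of the stand's two pockets.
- narrow_pane: Bystander: a like pane, same rib and height but only 60 mm wide, in the other pocket of the stand. Origin: middle of its foot edge; z up.
- stand: Wooden stand 60 x 236 x 50 mm fixed to the bench: two pockets side by side along its y, centres at y = +56 and -56 mm, floor 12 mm above the bench, 38 mm deep, 9 mm wide in x, 103 mm long. Origin: centre of its underside; z up. Placed anew each time, turned up to 0.25 rad; which pane is in which pocket changes.
- tweezers: Bystander: steel tweezers 17 x 127 x 7 mm lying on the bench. Origin: centre of underside.
- lighter: Bystander: lighter 16 x 77 x 23 mm lying on the bench. Origin: centre of underside.
- hammer: Bystander: chasing hammer 227 x 74 x 27 mm lying on the bench. Origin: centre of underside.
There are look-alikes about, which are no part of the job. Leave any orange look-alike of the wide_pane alone.

How it is judged (in metres and radians):
On the way:
1. the wide pane is fully home in the slot of the shut guard and has been let go (x of wide_pane in the frame of guard_slot between -0.004 and 0.004 m and y of wide_pane in the frame of guard_slot between -0.004 and 0.004 m and z of wide_pane in the frame of guard_slot between -0.003 and 0.004 m and angle between the z axis of wide_pane and the z axis of guard_slot, either way round below 0.09 rad and value of joint guard below 0.06 rad and contact force between wide_pane and the fingers below 0.1 N), for 0.2 s.
At the end, for the whole second after the job is handed in: The wide pane sits in the slot (foot within 4 mm of the slot floor middle each way, square to 5 degrees), untouched by the fingers; the guard stands still 40 to 50 degrees (0.698 to 0.873 rad) open, held by the fingers at its handle (grasp within 55 mm of the handle middle) (x of wide_pane in the frame of guard_slot between -0.004 and 0.004 m and y of wide_pane in the frame of guard_slot between -0.004 and 0.004 m and z of wide_pane in the frame of guard_slot between -0.003 and 0.004 m and angle between the z axis of wide_pane and the z axis of guard_slot, either way round below 0.09 rad and value of joint guard between 0.698 and 0.873 rad and velocity of joint guard between -0.05 and 0.05 rad/s and contact force between guard and the fingers above 0.5 N and distance between the grasp point and guard_handle below 0.055 m and contact force between wide_pane and the fingers below 0.1 N); the arm keeps its last pose, push and grip.
It fails at once if the narrow pane, tweezers, lighter or hammer is moved more than 30 mm (distance of any of narrow_pane, tweezers, lighter, hammer from where it was at the start of the episode above 0.03 m).
It also fails if it takes over 58 s, if anything falls off the work surface, if the arm or the gripper's body presses on something with over 40 N, if the wrist force passes 120 N, or if a joint passes its speed limit or range.

### The arm

A 7-joint arm with a two-finger parallel gripper is mounted at the origin on a cart in front of the work surface, level with it; the furniture and walls round the work are solid. World frame = base frame: x ahead of the robot, y to its left, z up, the work surface at z = 0. Lengths are in mm, angles in rad, forces in N, time in s.
With the tool pointing down it reaches from about 425 to 1025 mm from the base axis. Payload 9.4 kg.
Tool frame: the origin (TCP) lies at the very end of the fingers, on their centre line; the grasp point (between the pads) lies 19 mm behind it; z points along the fingers, y is the direction in which the jaws open and shut (so a half turn about z gives the same grasp; the last joint's range is limited). The gripper opens to 93 mm and grips with 3 to 60 N. Pads are 15 mm wide; open, the fingers measure 128 mm over their backs; the gripper's body (75 mm by 188 mm) begins 65 mm behind the grasp point.
Start: joints at [1.218, 0.599, -0.003, 1.599, 0.002, 0.943, -0.08], TCP at [197.42, -697.603, 218.618] pointing down, gripper open.
Joint ranges: [-2.57, 2.57], [-0.35, 1.97], [-1.29, 1.29], [0.11, 2.56], [-1.05, 4.19], [0.11, 1.86], [-2.63, 2.63]. Speed limits (rad/s): [2.22, 2.22, 3.01, 3.01, 3.14, 3.14, 3.14].

### API

Orientations are given as a unit quaternion [x, y, z, w].
In Python, from rig import env, optics, ticket gives the robot as it stands. The module is installed in compiled form; this text tells all that it offers.
- The arm moves only by the shell command python3 -m handwheel 'ROWS' [FORCE]. ROWS is JSON, a list of rows, each an object of numbers: "jaw": the gripper command: -1 is fully open, 1 is shut, values between are in proportion; "x", "y", "z": the shift along the tool's x, y, z scaled (see below); "ax", "ay", "az": the turn, a rotation vector about the tool's x, y, z scaled (see below). In form: [{"jaw": .., "x": .., "y": .., "z": .., "ax": .., "ay": .., "az": ..}, ...]. A call has 1 to 20 rows; each row is the pose to reach, as a shift and turn from the pose commanded when the call began, along the tool's axes at that moment; what a row does not reach only later rows make up. The controller multiplies each number of a shift by 0.2 m and each number of a turn by 30 degrees. A row lasts 1/10 s, in which the tool goes at most 50 mm and 8.59 degrees, less where a joint would pass 70% of its speed; a pose out of reach is approached as far as the arm can. A call with a number of a shift or a turn outside -1 to 1 is refused whole. A call with a gripper value outside its range is refused whole. The fingers move at their own pace and stop on an object; FORCE is the grip in N (left out, the last holds). Time passes only in rows, so rows that repeat a pose let the fingers close. It gives the time, the measured TCP pose, the force and the opening at its end, in the units of the state.
- env.sense(): the state, without advancing time (a new reading comes with each control period).
- optics.capture(name): name is "scene" or "side" or "wrist"; returns a dict with "image" (480x640x3 uint8, blue, green, red), "fx", "fy", "cx", "cy" (pixels), "R" (3x3) and "t" (3): a world point X has camera coordinates R X + t. Camera axes: x right, y down, z forward; pixel columns grow to the right and rows downward; lengths in mm; the calibration is good to about 2 mm. A picture is of the moment at which its call begins. There is no depth.
- ticket.job_done(): hands the job in, once; it reports no verdict.
The state is a dict: "t": time; "joints": joint angles; "dq": joint speeds; "joint_torque": joint torques, N m; "tool_pos": TCP position; "ee_rot": TCP orientation; "contact_force": force on the tool from outside, world axes, zero at the start; "wrist_torque": the same for the moment, N m; "finger_gap": opening from 0.0 (shut) to 1.0 (fully open).
Only numpy, scipy, OpenCV 4.12 (cv2) and the standard library are available. Lean on these libraries where they do the work, as an engineer would, in place of code of your own. Each camera call takes 0.05 s, during which the arm holds its last target. There are 200 camera calls.

## Working session

There is one attempt and no reset: what is moved stays moved. The work goes in short steps, Python scripts to look and compute and a shell command to move; the robot and the scene stay as the last step left them, time stands still between calls to the robot, and variables do not carry over. Pictures are saved under pics/ and viewed, about 8 in all and at most 12, crops included, and the job is handed in when it is done.

```bash
mkdir -p pics
python3 - <<'E'
from rig import env, optics
import cv2,pickle
d={}
for n in("scene","side","wrist"):
    c=optics.capture(n);d[n]=c;cv2.imwrite(f"pics/a_{n}.png",c["image"]);print(n,c["fx"],c["cx"],c["cy"],(-c["R"].T@c["t"]).round(0),c["R"].round(2).tolist())
pickle.dump(d,open("a.pkl","wb"));print(env.sense())
E
```

```text
scene 546.6037745547037 315.411601616318 233.59447006333815 [-616.  757.  706.] [[-0.57, -0.82, 0.02], [-0.34, 0.21, -0.91], [0.75, -0.52, -0.4]]
side 469.06840194107866 318.5490792767379 240.06692353030652 [139. 666. 768.] [[-0.87, -0.49, -0.02], [-0.31, 0.57, -0.76], [0.39, -0.66, -0.65]]
wrist 357.56169149133535 322.7776345059244 239.79497362684697 [ 265. -678.  384.] [[0.27, -0.96, -0.0], [-0.93, -0.26, 0.25], [-0.24, -0.07, -0.97]]
{'t': 0.15, 'joints': array([ 1.21832287,  0.59996545, -0.00251189,  1.59992929,  0.00180121,
        0.94285636, -0.07980463]), 'dq': array([ 0.0003926 , -0.00205346, -0.00087941, -0.00142377, -0.00136534,
        0.00105801, -0.00136283]), 'joint_torque': array([ 5.06402197e-03, -7.65590215e+01,  1.49953980e+00, -2.52564561e+01,
       -5.24109474e-02,  1.48954208e-02,  1.16909227e-04]), 'tool_pos': array([ 197.29068726, -697.28055055,  217.94738898]), 'ee_rot': array([ 9.90506559e-01,  1.37464254e-01, -1.43489643e-04, -5.60355452e-04]), 'contact_force': array([ 0.39569655,  0.50769311, -0.38042775]), 'wrist_torque': array([-0.00215639, -0.01855792,  0.00143966]), 'finger_gap': 1.002772431906129}
```

View pics/a_scene.png

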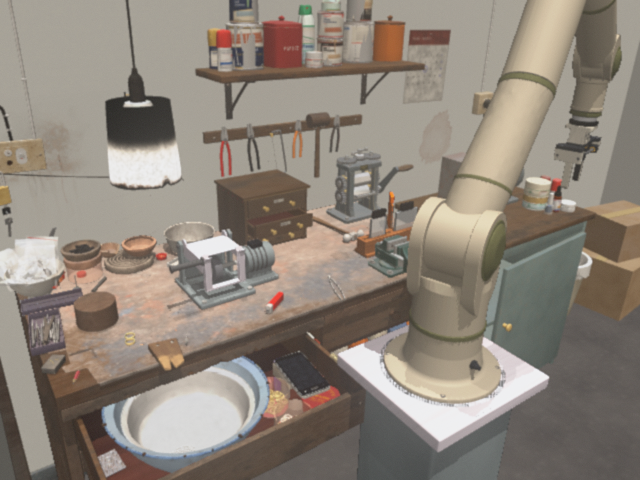

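View pics/a_side.png

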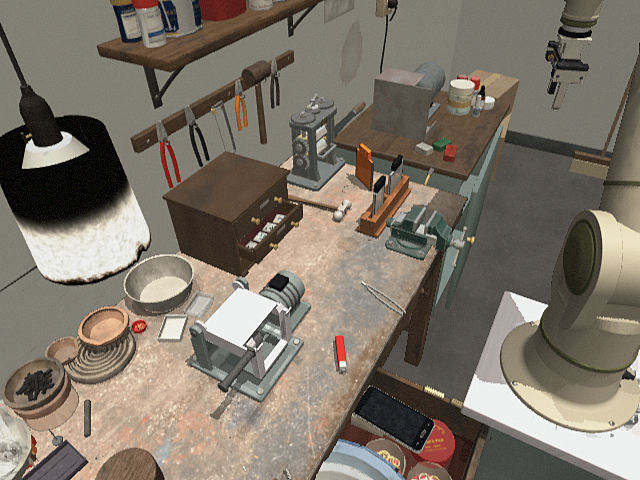

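The side view shows the machine around (250,345) with its handle bar near (235,370). The stand is at (385,205) with black-ribbed clear panes at (379,190) and (397,168), and an orange look-alike stands behind it at (364,163). The hammer is at (320,205), the tweezers at (383,297) and the lighter at (340,352). I'll enlarge the stand and the machine.

Run:
```python
import cv2,pickle,numpy as np
d=pickle.load(open("a.pkl","rb"))
def crop(n,x,y,w,h,s):
    im=cv2.resize(d[n]["image"][y:y+h,x:x+w],None,fx=s,fy=s,interpolation=cv2.INTER_CUBIC)
    for i in range(0,w,10): cv2.line(im,(i*s,0),(i*s,6 if i%50 else 14),(0,0,255),1)
    for i in range(0,h,10): cv2.line(im,(0,i*s),(6 if i%50 else 14,i*s),(0,0,255),1)
    return im
cv2.imwrite("pics/b1.png",np.hstack([crop("side",345,140,80,110,5),crop("scene",350,180,80,110,5)]))
cv2.imwrite("pics/b2.png",crop("side",180,260,150,150,4))
```

```text
(no output)
```

View pics/b1.png

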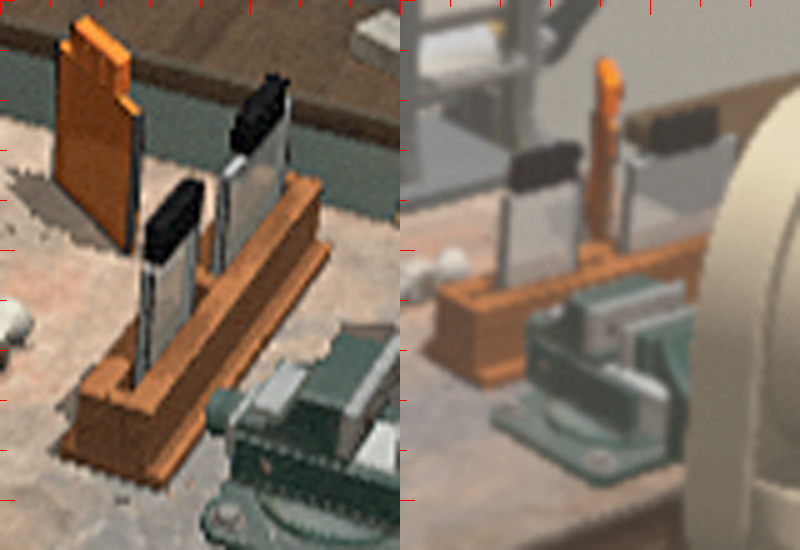

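View pics/b2.png

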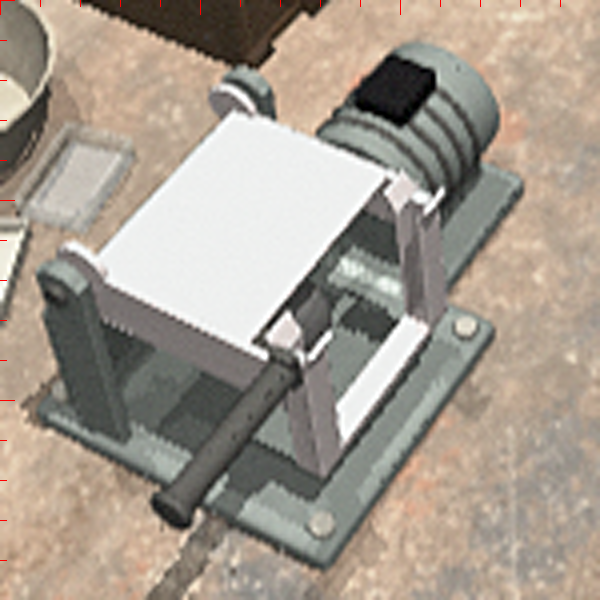

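The crop settles which pane is which. The pane in the stand's -y pocket (far in side view, right in scene view, about (683,150)/b1) has wide shoulders beyond its rib, so it is the wide pane. The near one at (545,200) is only about as wide as its rib, so it is the narrow pane. The orange one is the look-alike. Next I fit the poses.

```bash
cat > h.py <<'E'
import numpy as np,cv2,pickle
from scipy.optimize import least_squares
def proj(c,P):
    q=np.atleast_2d(P)@c["R"].T+c["t"]; return np.c_[c["fx"]*q[:,0]/q[:,2]+c["cx"],c["fy"]*q[:,1]/q[:,2]+c["cy"]]
def place(p,L):
    L=np.atleast_2d(np.array(L,float)); c,s=np.cos(p[2]),np.sin(p[2])
    return np.c_[p[0]+c*L[:,0]-s*L[:,1],p[1]+s*L[:,0]+c*L[:,1],L[:,2]]
def fit(obs,p0):
    # obs: (cam, local point, pixel)
    f=lambda p:np.concatenate([(proj(c,place(p,L))[0]-px) for c,L,px in obs])
    r=least_squares(f,p0,x_scale=[50,50,.2],loss="soft_l1"); return r.x,f(r.x).reshape(-1,2)
E
python3 - <<'E'
from h import *
d=pickle.load(open("a.pkl","rb"));S,C=d["side"],d["scene"]
s1=lambda u,v:(345+u/5-.4,140+v/5-.4); c1=lambda u,v:(350+(u-400)/5-.4,180+v/5-.4); m=lambda u,v:(180+u/4-.4,260+v/4-.4)
o=[(S,(-30,118,0),s1(165,488)),(S,(30,118,0),s1(62,455)),(S,(-30,-118,0),s1(330,255)),
(S,(0,-31,131),s1(243,112)),(S,(0,-81,131),s1(280,76)),(S,(0,81,131),s1(155,220)),(S,(0,31,131),s1(195,181)),
(C,(0,-31,131),c1(652,118)),(C,(0,-81,131),c1(712,106)),(C,(0,81,131),c1(513,152)),(C,(0,31,131),c1(577,142)),
(C,(0,-11,107),c1(628,150)),(C,(0,-101,107),c1(735,135))]
p,r=fit(o,[600,-200,0.]);print("stand",p.round(3));print(r.round(1).tolist());print("pane",place(p,(0,-56,12)))
o=[(S,(-85,75,14),m(323,553)),(S,(-85,-75,14),m(493,325)),(S,(85,75,14),m(38,405)),
(S,(-44,45,120),m(253,345)),(S,(-44,-45,120),m(392,178)),(S,(-65,135,120),m(170,505)),(S,(-65,47,45),m(325,475)),(S,(-65,-47,45),m(440,320))]
p,r=fit(o,[700,200,0.]);print("machine",p.round(3));print(r.round(1).tolist());print("slot",place(p,(-65,0,45)),"handle",place(p,(-65,95,120)))
E
```

```text
stand [ 5.01444e+02 -3.05084e+02  1.20000e-02]
[[0.0, 0.6], [-0.9, 0.3], [0.1, 0.0], [-0.0, 0.5], [-0.3, -1.1], [0.1, 0.5], [0.2, -1.7], [0.5, 0.1], [0.5, -0.6], [-0.0, 0.5], [0.1, -0.8], [-0.2, 2.4], [-0.1, -0.3]]
pane [[ 502.13284069 -361.07960266   12.        ]]
machine [ 5.45163e+02  2.57846e+02 -1.70000e-02]
[[1.0, 2.9], [3.0, 0.1], [0.2, -0.3], [3.1, -3.5], [-1.6, 3.3], [-0.5, 2.8], [-1.1, -4.4], [-0.9, -2.6]]
slot [[480.17165276 258.92077993  45.        ]] handle [[481.74311625 353.90778168 120.        ]]
```

```bash
cat >> h.py <<'E'
from scipy.spatial.transform import Rotation as Ro
from rig import env
def to(xyz,yaw,tilt=0):
    """shift/turn (interface units) to reach TCP xyz with tool down, tool y at world angle yaw"""
    s=env.sense();R=Ro.from_quat(s["ee_rot"]);y=np.array([np.cos(yaw),np.sin(yaw),0]);z=np.array([0,0,-1.]);
    T=Ro.from_matrix(np.c_[np.cross(y,z),y,z])
    print("t",round(s["t"],2),"tcp",s["tool_pos"].round(1),"F",s["contact_force"].round(1),"gap",round(s["finger_gap"]*93,1))
    print("shift",(R.inv().apply(np.array(xyz)-s["tool_pos"])/200).round(4),"turn",(np.degrees((R.inv()*T).as_rotvec())/30).round(4))
E
python3 - <<'E'
from h import *
to([502,-361,320],.012)
d=pickle.load(open("a.pkl","rb"))
# orange look-alike foot near-right corner, other obstacles on plane z=0
def ray(c,px,z):
    v=c["R"].T@np.array([(px[0]-c["cx"])/c["fx"],(px[1]-c["cy"])/c["fy"],1]);o=-c["R"].T@c["t"];return o+v*(z-o[2])/v[2]
print(ray(d["side"],(370,190),0),ray(d["side"],(356,175),0),ray(d["side"],(400,165),0), "vise top",ray(d["side"],(412,208),60),"box top",ray(d["side"],(420,75),150))
E
```

```text
t 0.15 tcp [ 197.3 -697.3  217.9] F [ 0.4  0.5 -0.4] gap 93.3
shift [ 1.9238 -1.2036 -0.5091] turn [-2.0000e-03 -1.2000e-03 -2.4962e+00]
[ 576.56720168 -371.84404545    0.        ] [ 646.96651363 -424.27038096    0.        ] [ 552.23760435 -538.45766227    0.        ] vise top [ 416.03720148 -267.69877954   60.        ] box top [ 631.81988895 -877.39898656  150.        ]
```

```bash
python3 -m handwheel '[{"jaw":0,"z":-0.5,"az":-0.25},{"jaw":0,"z":-0.5,"x":0.3,"az":-0.5},{"jaw":0,"z":-0.5,"x":0.6,"y":-0.3,"az":-0.8},{"jaw":0,"z":-0.5,"x":0.8,"y":-0.5,"az":-1},{"jaw":0,"z":-0.5,"x":1,"y":-0.6,"az":-1},{"jaw":0,"z":-0.5,"x":1,"y":-0.6,"az":-1}]' 20; python3 -c "
from h import *
to([502,-361,320],.012)"
```

```text
t 0.15 tcp [ 197.3 -697.3  217.9] F [ 0.4  0.5 -0.4] gap 93.3
shift [ 1.9238 -1.2036 -0.5091] turn [-2.0000e-03 -1.2000e-03 -2.4962e+00]$[0]: bad value
```

```bash
python3 -m handwheel '[{"jaw":0,"x":0,"y":0,"z":-0.5,"ax":0,"ay":0,"az":-0.25},{"jaw":0,"x":0.3,"y":0,"z":-0.5,"ax":0,"ay":0,"az":-0.5},{"jaw":0,"x":0.6,"y":-0.3,"z":-0.5,"ax":0,"ay":0,"az":-0.8},{"jaw":0,"x":0.8,"y":-0.5,"z":-0.5,"ax":0,"ay":0,"az":-1},{"jaw":0,"x":1,"y":-0.6,"z":-0.5,"ax":0,"ay":0,"az":-1},{"jaw":0,"x":1,"y":-0.6,"z":-0.5,"ax":0,"ay":0,"az":-1}]' 20; python3 -c "
from h import *
to([502,-361,320],.012)"
```

```text
t: 0.75
tool_pos: [356.2, -527.9, 318.6]
ee_rot: [0.921, 0.389, 0.0, -0.0]
contact_force: [1.1, 0.1, 0.0]
finger_gap: 0.536
t 0.75 tcp [ 356.2 -527.9  318.6] F [1.1 0.1 0. ] gap 49.8
shift [ 1.1066 -0.0596 -0.0069] turn [-0.0000e+00 -1.0000e-04 -1.4967e+00]
```

```bash
python3 -m handwheel '[{"jaw":0,"x":0.25,"y":0,"z":0,"ax":0,"ay":0,"az":-0.28},{"jaw":0,"x":0.5,"y":0,"z":0,"ax":0,"ay":0,"az":-0.56},{"jaw":0,"x":0.75,"y":-0.02,"z":0,"ax":0,"ay":0,"az":-0.84},{"jaw":0,"x":0.9,"y":-0.04,"z":0,"ax":0,"ay":0,"az":-1},{"jaw":0,"x":0.9,"y":-0.04,"z":0,"ax":0,"ay":0,"az":-1}]'; python3 -c "
from h import *
to([502,-361,230],.012)"
```

```text
t: 1.25
tool_pos: [478.7, -390.0, 318.6]
ee_rot: [0.786, 0.618, 0.001, -0.0]
contact_force: [-0.5, -0.3, 0.4]
finger_gap: 0.498
t 1.25 tcp [ 478.7 -390.   318.6] F [-0.5 -0.3  0.4] gap 46.3
shift [0.1675 0.0786 0.4433] turn [ 0.0023 -0.0041 -0.477 ]
```

```bash
python3 -m handwheel '[{"jaw":0,"x":0.1,"y":0.05,"z":0.22,"ax":0,"ay":0,"az":-0.24},{"jaw":0,"x":0.17,"y":0.08,"z":0.44,"ax":0,"ay":0,"az":-0.477},{"jaw":0,"x":0.17,"y":0.08,"z":0.44,"ax":0,"ay":0,"az":-0.477},{"jaw":0,"x":0.17,"y":0.08,"z":0.44,"ax":0,"ay":0,"az":-0.477}]'
python3 - <<'E'
from h import *
from rig import optics
to([502,-361,105],.012)
c=optics.capture("wrist");pickle.dump(c,open("w1.pkl","wb"))
im=c["image"].copy()
p=[501.4,-305.1,.012]
for q in proj(c,place(p,[(0,-31,131),(0,-81,131),(0,-11,107),(0,-101,107),(-30,118,0),(30,118,0),(0,31,131)])): cv2.circle(im,(int(q[0]),int(q[1])),3,(0,0,255),1)
cv2.imwrite("pics/c.png",cv2.resize(im,(800,600)))
E
```

```text
t: 1.65
tool_pos: [498.5, -366.9, 230.6]
ee_rot: [0.708, 0.706, -0.0, -0.001]
contact_force: [-1.0, 0.2, 0.4]
finger_gap: 0.499
t 1.65 tcp [ 498.5 -366.9  230.6] F [-1.   0.2  0.4] gap 46.4
shift [0.029  0.0186 0.628 ] turn [-0.0032 -0.0012 -0.0276]
```

View pics/c.png

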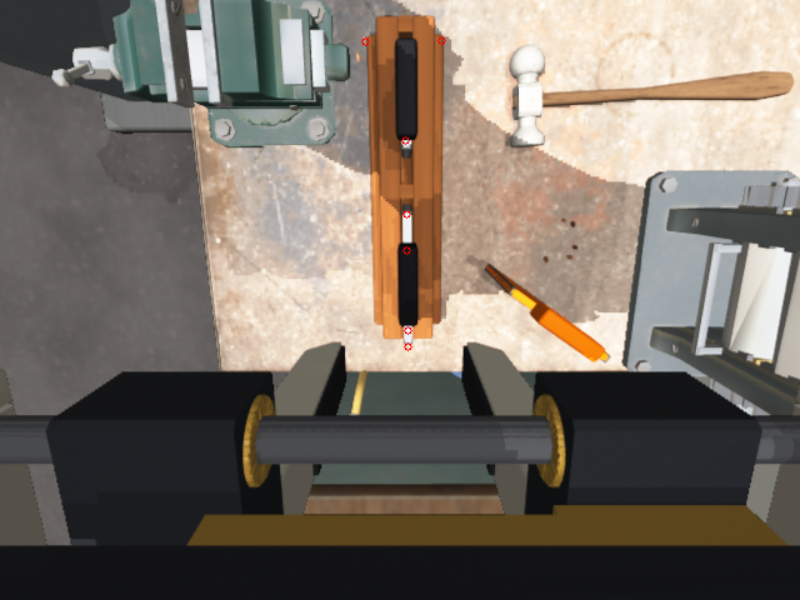

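The wrist view matches the predicted stand. The wide pane's rib spans about (408,245)-(408,325) with clear shoulders beyond it, the narrow rib spans (406,40)-(406,135), and the orange look-alike is at (550,315). I'll measure the rib's extent from pixel profiles.

Run:
```python
from h import *
c=pickle.load(open("w1.pkl","rb"));g=c["image"].max(2)
for r in (165,172,180,184,188,192,196,200,204,208,215,225,235,245,250,254,257,260,263,266,270,274,277,280): print(r,g[r,314:342].tolist())
for P in [(0,-31,131),(0,-31,107),(0,-81,131),(0,-11,107),(0,-101,107),(6,-60,131),(-6,-60,131),(0,31,107),(0,81,131)]: print(P,proj(c,place([501.4,-305.1,.012],P)).round(1))
```

```text
165 [222, 172, 143, 141, 141, 127, 91, 106, 68, 52, 61, 65, 71, 57, 55, 76, 101, 131, 149, 151, 140, 137, 138, 141, 143, 144, 144, 145]
172 [237, 235, 231, 229, 221, 185, 112, 103, 187, 234, 241, 244, 245, 243, 226, 134, 94, 122, 137, 139, 137, 137, 138, 141, 143, 144, 145, 145]
180 [237, 232, 225, 220, 219, 191, 123, 109, 223, 243, 245, 245, 245, 245, 240, 159, 93, 120, 137, 140, 138, 137, 138, 142, 144, 145, 147, 146]
184 [237, 231, 224, 221, 220, 194, 128, 107, 221, 243, 245, 245, 245, 245, 240, 164, 95, 120, 139, 140, 138, 137, 139, 142, 145, 145, 146, 146]
188 [237, 229, 223, 221, 221, 195, 134, 115, 222, 243, 245, 245, 246, 245, 241, 166, 94, 119, 138, 141, 139, 138, 138, 142, 146, 146, 147, 145]
192 [237, 229, 225, 222, 222, 198, 139, 113, 213, 241, 245, 245, 246, 245, 241, 170, 95, 119, 139, 140, 140, 139, 140, 143, 146, 146, 147, 146]
196 [237, 229, 225, 223, 163, 63, 13, 11, 12, 12, 12, 12, 12, 12, 13, 12, 13, 14, 13, 83, 129, 139, 140, 143, 145, 146, 146, 145]
200 [226, 226, 224, 187, 86, 19, 23, 25, 25, 25, 26, 26, 25, 25, 25, 26, 26, 26, 23, 16, 93, 130, 140, 144, 146, 1
[... 1753 characters left out ...]
[236, 237, 239, 241, 242, 240, 241, 242, 225, 164, 166, 175, 184, 189, 190, 156, 225, 246, 250, 250, 246, 246, 245, 243, 235, 233, 237, 238]
277 [230, 233, 237, 240, 243, 243, 243, 243, 242, 238, 234, 233, 238, 244, 243, 240, 238, 242, 248, 251, 250, 248, 249, 251, 248, 245, 245, 250]
280 [232, 235, 241, 245, 245, 244, 243, 241, 238, 237, 238, 240, 242, 246, 246, 246, 246, 246, 248, 252, 252, 251, 249, 248, 243, 240, 239, 243]
(0, -31, 131) [[325.6 200.7]]
(0, -31, 107) [[325.4 196.4]]
(0, -81, 131) [[326.3 264.4]]
(0, -11, 107) [[325.1 171.3]]
(0, -101, 107) [[326.4 277.7]]
(6, -60, 131) [[333.9 238.3]]
(-6, -60, 131) [[318.2 238.5]]
(0, 31, 107) [[324.4 115.7]]
(0, 81, 131) [[323.5  33.5]]
```

```bash
python3 -c "
from h import *
to([502.1,-359,105],.012)"
```

```text
t 1.7 tcp [ 499.  -367.6  231.9] F [ 0.3 -0.8  0.6] gap 46.5
shift [0.0438 0.0151 0.6343] turn [ 0.0008  0.002  -0.0287]
```

```bash
python3 -m handwheel '[{"jaw":0,"x":0.04,"y":0.016,"z":0.1,"ax":0,"ay":0,"az":-0.028},{"jaw":0,"x":0.042,"y":0.016,"z":0.3,"ax":0,"ay":0,"az":-0.028},{"jaw":0,"x":0.042,"y":0.016,"z":0.45,"ax":0,"ay":0,"az":-0.028},{"jaw":0,"x":0.042,"y":0.016,"z":0.57,"ax":0,"ay":0,"az":-0.028},{"jaw":0,"x":0.042,"y":0.016,"z":0.63,"ax":0,"ay":0,"az":-0.028},{"jaw":0,"x":0.042,"y":0.016,"z":0.63,"ax":0,"ay":0,"az":-0.028}]'; python3 -c "
from h import *
to([502.1,-359,105],.012)"
```

```text
t: 2.3
tool_pos: [502.1, -358.7, 104.8]
ee_rot: [0.702, 0.712, -0.0, 0.0]
contact_force: [0.4, 0.3, 0.9]
finger_gap: 0.501
t 2.3 tcp [ 502.1 -358.7  104.8] F [0.4 0.3 0.9] gap 46.5
shift [-0.0014 -0.0002 -0.0011] turn [-0.0007  0.0014  0.0037]
```

```bash
python3 -m handwheel '[{"jaw":0.5,"x":0,"y":0,"z":0,"ax":0,"ay":0,"az":0},{"jaw":1,"x":0,"y":0,"z":0,"ax":0,"ay":0,"az":0},{"jaw":1,"x":0,"y":0,"z":0,"ax":0,"ay":0,"az":0},{"jaw":1,"x":0,"y":0,"z":0,"ax":0,"ay":0,"az":0},{"jaw":1,"x":0,"y":0,"z":0,"ax":0,"ay":0,"az":0},{"jaw":1,"x":0,"y":0,"z":0,"ax":0,"ay":0,"az":0}]' 25
```

```text
t: 2.9
tool_pos: [502.4, -357.7, 104.9]
ee_rot: [0.701, 0.713, -0.0, 0.0]
contact_force: [-1.2, 0.4, 5.1]
finger_gap: 0.127
```

Gripped: the gap is 11.8 mm on the 12 mm rib. Now I lift.

```bash
python3 -m handwheel '[{"jaw":1,"x":0,"y":0,"z":-0.08,"ax":0,"ay":0,"az":0},{"jaw":1,"x":0,"y":0,"z":-0.2,"ax":0,"ay":0,"az":0},{"jaw":1,"x":0,"y":0,"z":-0.4,"ax":0,"ay":0,"az":0},{"jaw":1,"x":0,"y":0,"z":-0.6,"ax":0,"ay":0,"az":0},{"jaw":1,"x":0,"y":0,"z":-0.8,"ax":0,"ay":0,"az":0},{"jaw":1,"x":0,"y":0,"z":-0.9,"ax":0,"ay":0,"az":0},{"jaw":1,"x":0,"y":0,"z":-0.9,"ax":0,"ay":0,"az":0}]'; python3 -c "
from h import *
to([480,159,285],-.017)"
```

```text
t: 3.6
tool_pos: [503.6, -358.0, 287.6]
ee_rot: [0.701, 0.713, 0.0, 0.003]
contact_force: [-0.3, -0.1, -1.3]
finger_gap: 0.124
t 3.6 tcp [ 503.6 -358.   287.6] F [-0.3 -0.1 -1.3] gap 11.5
shift [ 2.5869 -0.0754  0.005 ] turn [0.0083 0.0056 0.0639]
```

```bash
python3 -m handwheel '[{"jaw":1,"x":0.15,"y":0,"z":0,"ax":0,"ay":0,"az":0},{"jaw":1,"x":0.4,"y":0,"z":0,"ax":0,"ay":0,"az":0},{"jaw":1,"x":0.65,"y":-0.02,"z":0,"ax":0,"ay":0,"az":0.02},{"jaw":1,"x":0.9,"y":-0.03,"z":0,"ax":0,"ay":0,"az":0.04},{"jaw":1,"x":1,"y":-0.03,"z":0,"ax":0,"ay":0,"az":0.06}]'
python3 -m handwheel '[{"jaw":1,"x":0.25,"y":0,"z":0,"ax":0,"ay":0,"az":0},{"jaw":1,"x":0.5,"y":0,"z":0,"ax":0,"ay":0,"az":0},{"jaw":1,"x":0.75,"y":-0.02,"z":0,"ax":0,"ay":0,"az":0},{"jaw":1,"x":0.95,"y":-0.03,"z":0,"ax":0,"ay":0,"az":0},{"jaw":1,"x":1,"y":-0.03,"z":0,"ax":0,"ay":0,"az":0}]'
python3 -m handwheel '[{"jaw":1,"x":0.25,"y":0,"z":0,"ax":0,"ay":0,"az":0},{"jaw":1,"x":0.45,"y":0,"z":0,"ax":0,"ay":0,"az":0},{"jaw":1,"x":0.58,"y":0,"z":0,"ax":0,"ay":0,"az":0},{"jaw":1,"x":0.58,"y":0,"z":0,"ax":0,"ay":0,"az":0},{"jaw":1,"x":0.58,"y":0,"z":0,"ax":0,"ay":0,"az":0},{"jaw":1,"x":0.58,"y":0,"z":0,"ax":0,"ay":0,"az":0}]'
python3 - <<'E'
from h import *
from rig import optics
to([480,159,285],-.017)
c=optics.capture("wrist");pickle.dump(c,open("w2.pkl","wb"))
im=c["image"].copy()
cv2.imwrite("pics/d.png",cv2.resize(im,(800,600)))
E
```

```text
t: 4.1
tool_pos: [491.7, -152.8, 283.4]
ee_rot: [0.711, 0.703, -0.0, -0.001]
contact_force: [0.6, -0.5, -0.6]
finger_gap: 0.131
t: 4.6
tool_pos: [488.9, 47.0, 283.6]
ee_rot: [0.71, 0.704, 0.0, -0.001]
contact_force: [0.3, -0.9, -0.5]
finger_gap: 0.125
t: 5.2
tool_pos: [491.6, 156.7, 283.7]
ee_rot: [0.713, 0.701, -0.001, -0.0]
contact_force: [0.4, 0.3, -0.6]
finger_gap: 0.129
t 5.2 tcp [491.6 156.7 283.7] F [ 0.4  0.3 -0.6] gap 12.0
shift [ 0.0108 -0.0581 -0.0065] turn [-0.0025  0.0022  0.0011]
```

View pics/d.png

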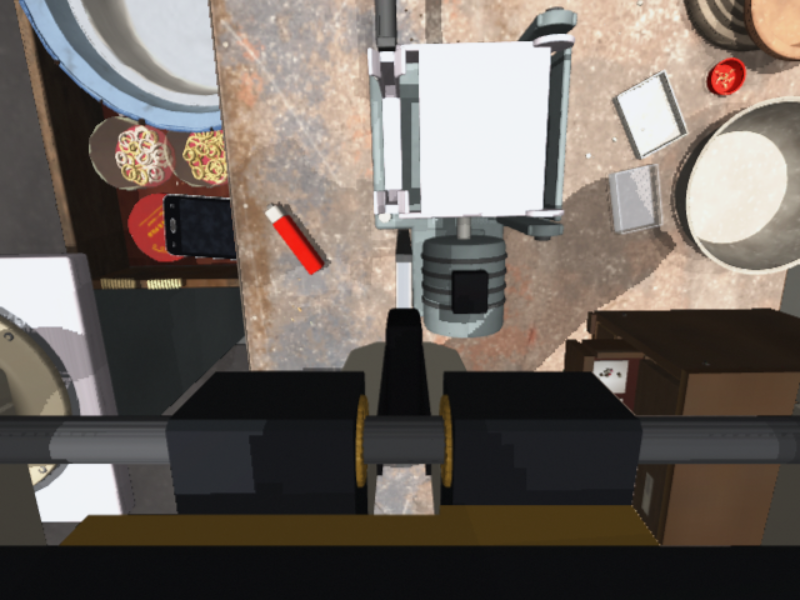

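The wrist view has both the pane in hand (rib at (404,340), shoulder at (404,275)) and the guard's two channels at about (388,62) and (388,205). I'll enlarge the channels to measure them.

Run:
```python
from h import *
c=pickle.load(open("w2.pkl","rb"))
im=c["image"]
a=cv2.resize(im[20:60,285:345],None,fx=8,fy=8,interpolation=cv2.INTER_CUBIC)  # upper (+y) channel
b=cv2.resize(im[145:190,285:345],None,fx=8,fy=8,interpolation=cv2.INTER_CUBIC)
e=cv2.resize(im[180:256,290:352],None,fx=5,fy=5,interpolation=cv2.INTER_CUBIC)
L=np.vstack([a[:300],b[:300]]); e=cv2.copyMakeBorder(e,0,600-e.shape[0],0,0,cv2.BORDER_CONSTANT); 
o=np.hstack([L,e])[:, :800]
for i in range(0,60,5):cv2.line(o,(i*8,0),(i*8,8),(0,0,255),1)
for i in range(0,76,5):cv2.line(o,(0,i*8),(8,i*8),(0,0,255),1)
cv2.imwrite("pics/e.png",o)
p=[545.2,257.8,-.017]
for P in [(-65,47,130),(-65,-47,130),(-65,47,120),(-65,-47,120),(-65,37,45),(-65,-37,45),(-85,-75,14),(-44,-45,120),(-44,45,120)]: print(P,proj(c,place(p,P)).round(1))
```

```text
(-65, 47, 130) [[305.3  45. ]]
(-65, -47, 130) [[306.5 163.8]]
(-65, 47, 120) [[305.9  48.2]]
(-65, -47, 120) [[307.  163.3]]
(-65, 37, 45) [[309.3  77.9]]
(-65, -37, 45) [[309.9 150.8]]
(-85, -75, 14) [[294.5 182.9]]
(-44, -45, 120) [[330.3 161. ]]
(-44, 45, 120) [[331.   50.9]]
```

View pics/e.png

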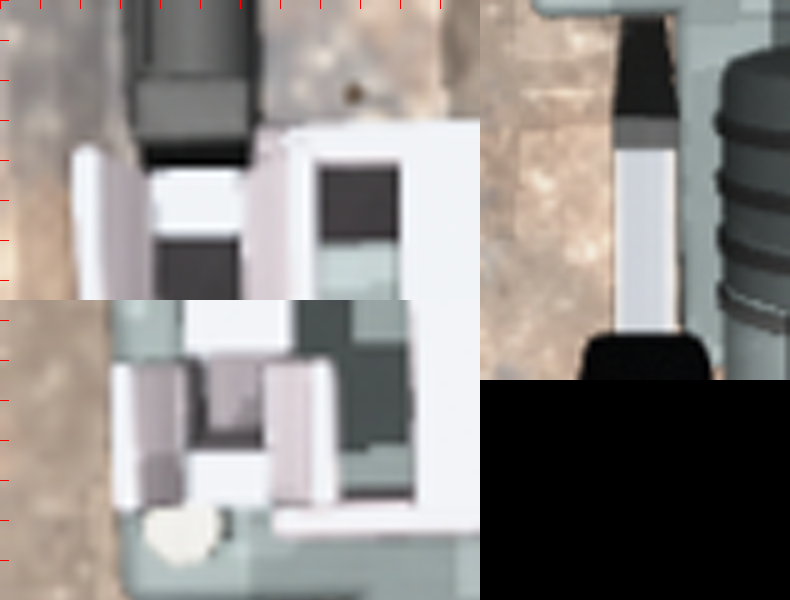

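Run:
```python
from h import *
c=pickle.load(open("w2.pkl","rb"))
def ray(px,z):
    v=c["R"].T@np.array([(px[0]-c["cx"])/c["fx"],(px[1]-c["cy"])/c["fy"],1]);o=-c["R"].T@c["t"];return (o+v*(z-o[2])/v[2]).round(1)
print("cam",-c["R"].T@c["t"])
A=lambda u,v:(285+u/8-.44,20+v/8-.44);B=lambda u,v:(285+u/8-.44,145+(v-300)/8-.44);E=lambda u,v:(290+(u-480)/5-.4,180+v/5-.4)
o=[(c,(-65,47,120),A(197,237)),(c,(-65,-47,120),B(227,447))]
p,r=fit(o,[548,257,0.]);print("machine",p.round(3),r.round(1).tolist(),"slot",place(p,(-65,0,45)).round(1))
print("flare mids z130",ray(A(180,150),130),ray(B(223,500),130)," pred",place(p,[(-65,50,130),(-65,-50,130)]).round(1))
for zz in(283.7,285):print("pane end top",ray(E(645,118),zz+2),"foot",ray(E(643.5,15),zz-93),"shoulder-mid",ray(E(645,240),zz+2),"rib shoulder",ray(E(645,333),zz+2))
```

```text
cam [494.21054684 226.31687374 449.25473207]
machine [5.49259e+02 2.59233e+02 1.10000e-02] [[-0.0, -0.5], [0.0, 0.6]] slot [[484.3 258.5  45. ]]
flare mids z130 [482.6 310.7 130. ] [484.5 206.9 130. ]  pred [[483.7 308.5 130. ]
 [484.8 208.5 130. ]]
pane end top [493.5 201.1 285.7] foot [493.2 201.3 190.7] shoulder-mid [493.4 189.5 285.7] rib shoulder [493.2 180.5 285.7]
pane end top [493.6 201.3 287. ] foot [493.2 201.4 192. ] shoulder-mid [493.4 189.8 287. ] rib shoulder [493.2 180.9 287. ]
```

```bash
python3 - <<'E'
from h import *
d=pickle.load(open("a.pkl","rb"))
f=lambda X:np.r_[proj(d["side"],X)[0]-[75,255],proj(d["scene"],X)[0]-[145,186]]
r=least_squares(f,[600,600,400]);print("lamp bottom",r.x,r.fun)
E
python3 -m handwheel '[{"jaw":1,"x":0.1,"y":-0.01,"z":0,"ax":0,"ay":0,"az":-0.02},{"jaw":1,"x":0.3,"y":-0.03,"z":0,"ax":0,"ay":0,"az":-0.05},{"jaw":1,"x":0.45,"y":-0.05,"z":0,"ax":0,"ay":0,"az":-0.053},{"jaw":1,"x":0.511,"y":-0.054,"z":0.05,"ax":0,"ay":0,"az":-0.053},{"jaw":1,"x":0.511,"y":-0.054,"z":0.15,"ax":0,"ay":0,"az":-0.053},{"jaw":1,"x":0.511,"y":-0.054,"z":0.24,"ax":0,"ay":0,"az":-0.053},{"jaw":1,"x":0.511,"y":-0.054,"z":0.24,"ax":0,"ay":0,"az":-0.053},{"jaw":1,"x":0.511,"y":-0.054,"z":0.24,"ax":0,"ay":0,"az":-0.053}]'
python3 - <<'E'
from h import *
from rig import optics
to([484.3,258.5,200],.011)
c=optics.capture("wrist");pickle.dump(c,open("w3.pkl","wb"))
im=c["image"];cv2.imwrite("pics/f.png",cv2.resize(im[60:260,240:440],None,fx=3,fy=3,interpolation=cv2.INTER_CUBIC))
E
```

```text
lamp bottom [867.92392276 325.79293248 187.10246838] [ 2.00792451 -2.66901681 -4.49063441  2.53847406]
t: 6.05
tool_pos: [482.7, 259.8, 236.6]
ee_rot: [0.703, 0.711, -0.0, -0.0]
contact_force: [0.7, -0.1, 0.9]
finger_gap: 0.126
t 6.05 tcp [482.7 259.8 236.6] F [ 0.7 -0.1  0.9] gap 11.7
shift [-0.0066  0.0079  0.183 ] turn [-0.001   0.0009  0.0012]
```

View pics/f.png

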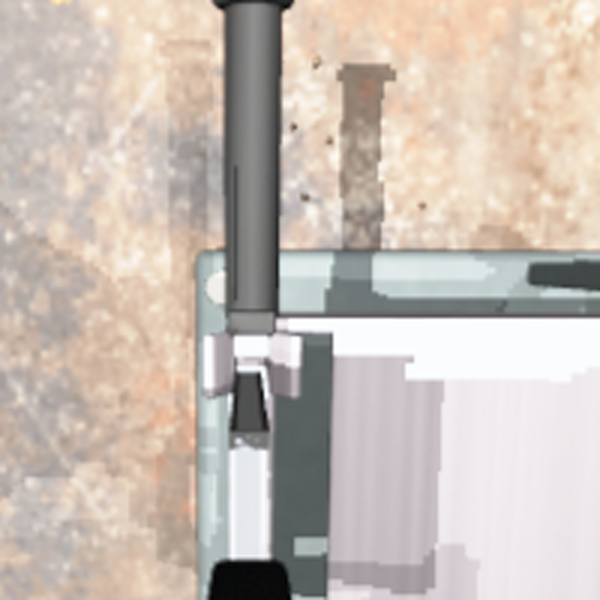

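Run:
```python
from h import *
c=pickle.load(open("w3.pkl","rb"))
def ray(u,v,z):
    px=(240+u/3-.33,60+v/3-.33);w=c["R"].T@np.array([(px[0]-c["cx"])/c["fx"],(px[1]-c["cy"])/c["fy"],1]);o=-c["R"].T@c["t"];return (o+w*(z-o[2])/w[2]).round(1)
print("flare mid z130",ray(252.5,335,130),ray(252.5,395,130),"throat z120",ray(251.5,362,120))
print("foot end",ray(250,373,143),"top end",ray(250,433,238),"shoulder at rib",ray(250.5,560,238))
print("handle bar mid",ray(252,150,120), "bar inner/outer ends",ray(252,312,120),ray(252,5,120),"sheet front",ray(331,450,120))
im=cv2.resize(c["image"][160:210,295:345],None,fx=12,fy=12,interpolation=cv2.INTER_CUBIC);cv2.imwrite("pics/g.png",im)
```

```text
flare mid z130 [484.2 311.6 130. ] [484.4 296.6 130. ] throat z120 [484. 304. 120.]
foot end [483.6 303.5 143. ] top end [483.6 303.8 238. ] shoulder at rib [483.9 283.5 238. ]
handle bar mid [483.5 356.2 120. ] bar inner/outer ends [484.  316.8 120. ] [483.1 389.1 120. ] sheet front [505.5 281.1 120. ]
```

View pics/g.png

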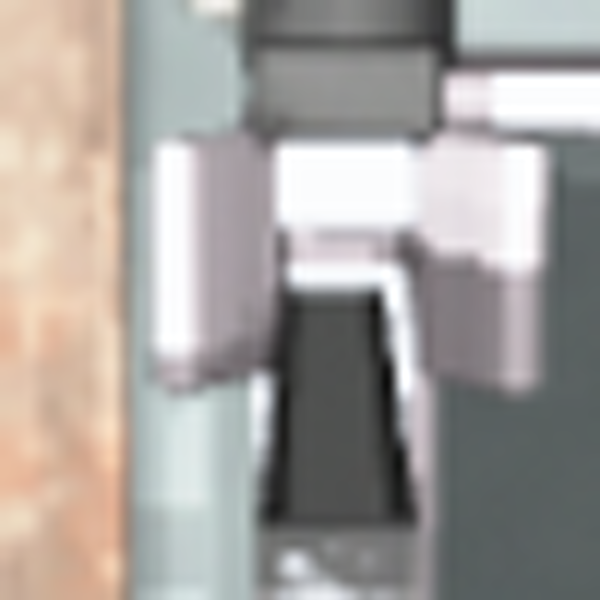

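The close-up shows the pane's foot inside the flare, about 0.7 mm forward of the throat centre and about 0.5 mm towards +y. I'll nudge it and descend in stages.

```bash
python3 -m handwheel '[{"jaw":1,"x":-0.0025,"y":0.003,"z":0,"ax":0,"ay":0,"az":0},{"jaw":1,"x":-0.0025,"y":0.003,"z":0.05,"ax":0,"ay":0,"az":0},{"jaw":1,"x":-0.0025,"y":0.003,"z":0.1,"ax":0,"ay":0,"az":0},{"jaw":1,"x":-0.0025,"y":0.003,"z":0.15,"ax":0,"ay":0,"az":0},{"jaw":1,"x":-0.0025,"y":0.003,"z":0.18,"ax":0,"ay":0,"az":0},{"jaw":1,"x":-0.0025,"y":0.003,"z":0.18,"ax":0,"ay":0,"az":0}]'
```

```text
t: 6.7
tool_pos: [482.5, 259.9, 199.2]
ee_rot: [0.702, 0.712, -0.001, -0.0]
contact_force: [0.1, 0.1, -1.2]
finger_gap: 0.13
```

```bash
python3 -m handwheel '[{"jaw":1,"x":0,"y":0,"z":0.06,"ax":0,"ay":0,"az":0},{"jaw":1,"x":0,"y":0,"z":0.12,"ax":0,"ay":0,"az":0},{"jaw":1,"x":0,"y":0,"z":0.18,"ax":0,"ay":0,"az":0},{"jaw":1,"x":0,"y":0,"z":0.24,"ax":0,"ay":0,"az":0},{"jaw":1,"x":0,"y":0,"z":0.28,"ax":0,"ay":0,"az":0},{"jaw":1,"x":0,"y":0,"z":0.29,"ax":0,"ay":0,"az":0},{"jaw":1,"x":0,"y":0,"z":0.29,"ax":0,"ay":0,"az":0}]'
```

```text
t: 7.4
tool_pos: [482.9, 260.3, 142.1]
ee_rot: [0.702, 0.712, -0.0, -0.0]
contact_force: [0.4, 0.5, -0.3]
finger_gap: 0.126
```

```bash
python3 -m handwheel '[{"jaw":1,"x":0,"y":0,"z":0.007,"ax":0,"ay":0,"az":0},{"jaw":1,"x":0,"y":0,"z":0.014,"ax":0,"ay":0,"az":0},{"jaw":1,"x":0,"y":0,"z":0.014,"ax":0,"ay":0,"az":0},{"jaw":1,"x":0,"y":0,"z":0.014,"ax":0,"ay":0,"az":0}]'
```

```text
t: 7.8
tool_pos: [483.1, 260.2, 139.9]
ee_rot: [0.703, 0.712, 0.0, 0.0]
contact_force: [-0.5, -0.4, -0.9]
finger_gap: 0.122
```

Still no contact force. I'll open slightly and let the pane drop the last millimetre or two, then press down if needed.

```bash
python3 -m handwheel '[{"jaw":1,"x":0,"y":0,"z":0.006,"ax":0,"ay":0,"az":0},{"jaw":1,"x":0,"y":0,"z":0.01,"ax":0,"ay":0,"az":0},{"jaw":1,"x":0,"y":0,"z":0.012,"ax":0,"ay":0,"az":0},{"jaw":1,"x":0,"y":0,"z":0.012,"ax":0,"ay":0,"az":0}]'; python3 -m handwheel '[{"jaw":0.6,"x":0,"y":0,"z":0,"ax":0,"ay":0,"az":0},{"jaw":0.4,"x":0,"y":0,"z":0,"ax":0,"ay":0,"az":0},{"jaw":0.4,"x":0,"y":0,"z":0,"ax":0,"ay":0,"az":0},{"jaw":0.4,"x":0,"y":0,"z":0,"ax":0,"ay":0,"az":0},{"jaw":0.4,"x":0,"y":0,"z":0,"ax":0,"ay":0,"az":0}]'
python3 - <<'E'
from h import *
from rig import optics
c=optics.capture("side");pickle.dump(c,open("s4.pkl","wb"))
P=place([549.3,259.0,.011],[(-65,y,z) for y,z in((25,164),(-25,164),(45,140),(-45,140),(0,140))])
im=cv2.resize(c["image"][260:410,180:330],None,fx=4,fy=4,interpolation=cv2.INTER_CUBIC)
for q in proj(c,P): cv2.circle(im,(int((q[0]-180+.4)*4),int((q[1]-260+.4)*4)),3,(0,0,255),1)
cv2.imwrite("pics/i.png",im)
E
```

```text
t: 8.2
tool_pos: [483.1, 260.3, 137.9]
ee_rot: [0.703, 0.712, 0.0, 0.0]
contact_force: [-1.6, -1.5, 7.4]
finger_gap: 0.125
t: 8.7
tool_pos: [483.0, 260.2, 137.2]
ee_rot: [0.702, 0.712, -0.0, -0.0]
contact_force: [-0.3, 0.0, 0.6]
finger_gap: 0.3
```

View pics/i.png

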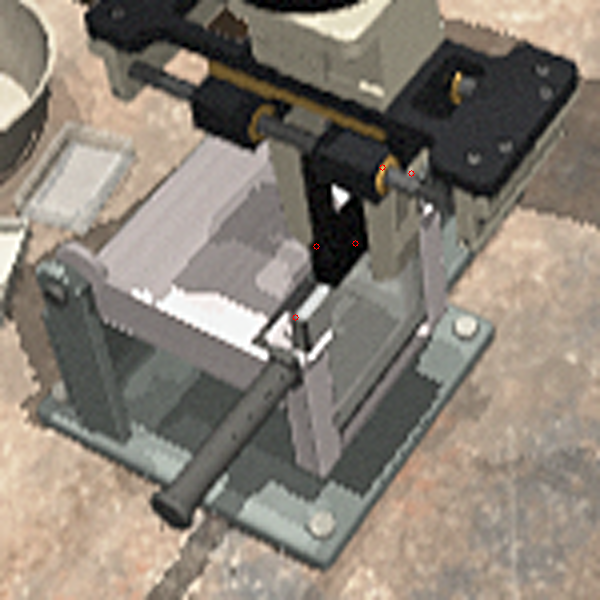

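The +7.4 N at TCP z = 137.9 is the floor contact at the predicted home height, and the side view shows the pane in both channels with the fingers open around the rib. Now I go up, across and down to the handle.

```bash
python3 -m handwheel '[{"jaw":0.4,"x":0,"y":0,"z":-0.05,"ax":0,"ay":0,"az":0},{"jaw":0.4,"x":0,"y":0,"z":-0.15,"ax":0,"ay":0,"az":0},{"jaw":0.4,"x":0,"y":0,"z":-0.3,"ax":0,"ay":0,"az":0},{"jaw":0.2,"x":0,"y":0,"z":-0.3,"ax":0,"ay":0,"az":0},{"jaw":0,"x":0.15,"y":0,"z":-0.3,"ax":0,"ay":0,"az":0},{"jaw":0,"x":0.35,"y":0,"z":-0.3,"ax":0,"ay":0,"az":0},{"jaw":0,"x":0.51,"y":0,"z":-0.3,"ax":0,"ay":0,"az":0},{"jaw":0,"x":0.51,"y":0,"z":-0.3,"ax":0,"ay":0,"az":0},{"jaw":0,"x":0.51,"y":0,"z":-0.3,"ax":0,"ay":0,"az":0}]'
python3 - <<'E'
from h import *
from rig import optics
to([482.5,362,101],.011)
c=optics.capture("side");pickle.dump(c,open("s5.pkl","wb"))
P=place([549.3,259.0,.011],[(-65,y,z) for y,z in((25,164),(-25,164),(45,140),(-45,140),(60,120),(131,120))])
im=cv2.resize(c["image"][240:410,180:330],None,fx=3.5,fy=3.5,interpolation=cv2.INTER_CUBIC)
for q in proj(c,P): cv2.circle(im,(int((q[0]-180+.4)*3.5),int((q[1]-240+.4)*3.5)),3,(0,0,255),1)
cv2.imwrite("pics/j.png",im)
E
```

```text
t: 9.65
tool_pos: [481.2, 362.5, 197.0]
ee_rot: [0.702, 0.712, -0.0, -0.0]
contact_force: [0.8, -1.2, 0.2]
finger_gap: 0.498
t 9.65 tcp [481.2 362.5 197. ] F [ 0.8 -1.2  0.2] gap 46.3
shift [-0.0025  0.0068  0.48  ] turn [-0.0012  0.0008  0.0066]
```

View pics/j.png

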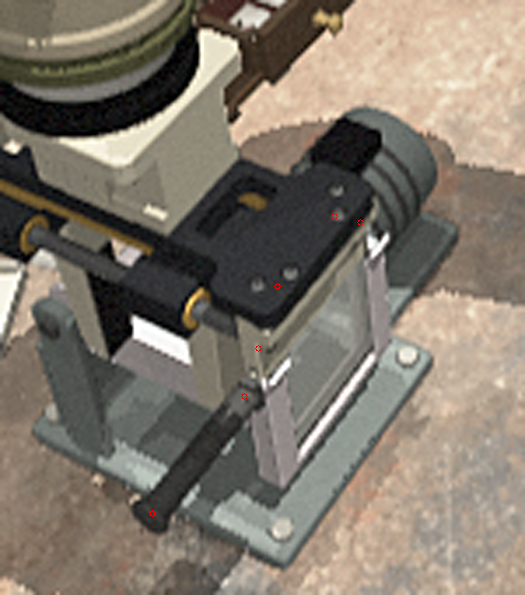

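The pane stands clear in the channels with the shut guard, and the handle bar matches the predicted points at (245,396)-(152,513). I'll descend onto the bar.

```bash
python3 -m handwheel '[{"jaw":0,"x":0,"y":0.006,"z":0.1,"ax":0,"ay":0,"az":0},{"jaw":0,"x":0,"y":0.006,"z":0.25,"ax":0,"ay":0,"az":0},{"jaw":0,"x":0,"y":0.006,"z":0.4,"ax":0,"ay":0,"az":0},{"jaw":0,"x":0,"y":0.006,"z":0.48,"ax":0,"ay":0,"az":0},{"jaw":0,"x":0,"y":0.006,"z":0.48,"ax":0,"ay":0,"az":0}]' && python3 -m handwheel '[{"jaw":0.5,"x":0,"y":0,"z":0,"ax":0,"ay":0,"az":0},{"jaw":1,"x":0,"y":0,"z":0,"ax":0,"ay":0,"az":0},{"jaw":1,"x":0,"y":0,"z":0,"ax":0,"ay":0,"az":0},{"jaw":1,"x":0,"y":0,"z":0,"ax":0,"ay":0,"az":0},{"jaw":1,"x":0,"y":0,"z":0,"ax":0,"ay":0,"az":0},{"jaw":1,"x":0,"y":0,"z":0,"ax":0,"ay":0,"az":0}]' 30
```

```text
t: 10.2
tool_pos: [482.3, 359.6, 99.2]
ee_rot: [0.703, 0.711, -0.002, 0.0]
contact_force: [0.5, 0.8, 0.4]
finger_gap: 0.496
t: 10.8
tool_pos: [482.3, 362.3, 101.9]
ee_rot: [0.702, 0.712, -0.0, -0.0]
contact_force: [-3.0, -1.4, 6.1]
finger_gap: 0.141
```

```bash
python3 -m handwheel '[{"jaw":1,"x":0,"y":0.002,"z":-0.043,"ax":0,"ay":0,"az":0},{"jaw":1,"x":0,"y":0.007,"z":-0.086,"ax":0,"ay":0,"az":0},{"jaw":1,"x":0,"y":0.015,"z":-0.128,"ax":0,"ay":0,"az":0},{"jaw":1,"x":0,"y":0.015,"z":-0.128,"ax":0,"ay":0,"az":0}]' 30
```

```text
t: 11.2
tool_pos: [485.1, 362.3, 128.1]
ee_rot: [0.702, 0.712, -0.0, -0.0]
contact_force: [-6.1, 0.1, -2.4]
finger_gap: 0.14
```

Modest forces, so I carry on along the arc to 45°.

```bash
python3 -m handwheel '[{"jaw":1,"x":0,"y":0.012,"z":-0.042,"ax":0,"ay":0,"az":0},{"jaw":1,"x":0,"y":0.027,"z":-0.082,"ax":0,"ay":0,"az":0},{"jaw":1,"x":0,"y":0.045,"z":-0.122,"ax":0,"ay":0,"az":0},{"jaw":1,"x":0,"y":0.066,"z":-0.159,"ax":0,"ay":0,"az":0},{"jaw":1,"x":0,"y":0.09,"z":-0.195,"ax":0,"ay":0,"az":0},{"jaw":1,"x":0,"y":0.117,"z":-0.229,"ax":0,"ay":0,"az":0},{"jaw":1,"x":0,"y":0.146,"z":-0.261,"ax":0,"ay":0,"az":0},{"jaw":1,"x":0,"y":0.146,"z":-0.261,"ax":0,"ay":0,"az":0},{"jaw":1,"x":0,"y":0.146,"z":-0.261,"ax":0,"ay":0,"az":0}]'
python3 - <<'E'
from h import *
from rig import optics
s=env.sense();print(s["tool_pos"],s["contact_force"])
c=optics.capture("side");p=[549.3,259.0,.011];k=3.5
im=cv2.resize(c["image"][240:410,180:330],None,fx=k,fy=k,interpolation=cv2.INTER_CUBIC)
for th,col in((40,(255,0,0)),(45,(0,0,255)),(50,(0,200,0))):
    a=np.radians(th);L=[]
    for x,y,z in((-110,25,44),(-110,-25,44),(-110,-45,20),(-110,45,20),(-110,-47,-75),(-110,47,-75),(-110,131,0)): L.append((45+x*np.cos(a)+z*np.sin(a),y,120-x*np.sin(a)+z*np.cos(a)))
    for q in proj(c,place(p,L)): cv2.circle(im,(int((q[0]-180+.4)*k),int((q[1]-240+.4)*k)),3,col,1)
cv2.imwrite("pics/k.png",im)
E
```

```text
t: 12.1
tool_pos: [510.7, 362.5, 180.4]
ee_rot: [0.702, 0.712, -0.003, -0.001]
contact_force: [-17.8, -2.2, 10.9]
finger_gap: 0.14
[510.71424326 362.54141027 180.37682651] [-17.7780481   -2.23328961  10.8609215 ]
```

View pics/k.png

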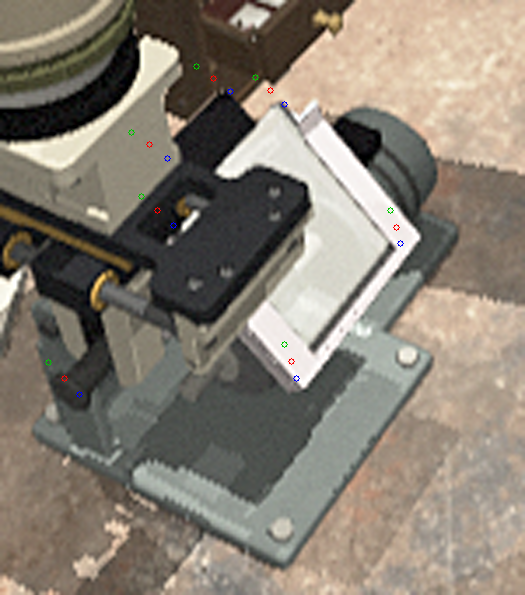

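Run:
```python
from h import *
c=pickle.load(open("s5.pkl","rb"));p=[549.3,259.0,.011];k=3.5
px=lambda u,v:np.array([180+u/k-.4,240+v/k-.4])
def P(x,y,z,th): return place(p,[(45+x*np.cos(th)+z*np.sin(th),y,120-x*np.sin(th)+z*np.cos(th))])
for nm,y,a,b in (("botL",52,(275,490),(300,391)),("botR",-52,(388,347),(419,238)),("knob",131,(152,515),(77,392))):
    r=least_squares(lambda q:proj(c,P(q[0],y,q[1],0))[0]-px(*a),[-115,-78]).x
    t=least_squares(lambda q:proj(c,P(r[0],y,r[1],q[0]))[0]-px(*b),[.7])
    print(nm,r.round(1),"deg",np.degrees(t.x).round(1),t.fun.round(1))
s=env.sense();print(s["tool_pos"],s["contact_force"],s["finger_gap"])
```

```text
botL [-110.7  -88.5] deg [45.1] [ 1.5 -0.4]
botR [-115.   -87.1] deg [44.7] [ 1.1 -0.2]
knob [-109.3   -2. ] deg [41.8] [-0.2  0.2]
[510.66555481 362.50841093 180.27170218] [-17.85738563  -2.42004467  11.18825687] 0.14000048220449327
```

```bash
python3 -m handwheel '[{"jaw":1,"x":0,"y":-0.008,"z":0,"ax":0,"ay":0,"az":0},{"jaw":1,"x":0,"y":-0.016,"z":0,"ax":0,"ay":0,"az":0},{"jaw":1,"x":0,"y":-0.016,"z":0,"ax":0,"ay":0,"az":0},{"jaw":1,"x":0,"y":-0.016,"z":0,"ax":0,"ay":0,"az":0}]' 35
python3 - <<'E'
from h import *
from rig import optics
c0=pickle.load(open("s5.pkl","rb"));c=optics.capture("side");pickle.dump(c,open("s6.pkl","wb"));p=[549.3,259.0,.011]
def P(x,y,z,th): return place(p,[(45+x*np.cos(th)+z*np.sin(th),y,120-x*np.sin(th)+z*np.cos(th))])
# knob: match its image patch (shut) in the present one
g0,g1=[cv2.cvtColor(i["image"],cv2.COLOR_BGR2GRAY) for i in(c0,c)]
q0=proj(c0,P(-110,133,0,0))[0]
for th in range(36,54,2):
    q=proj(c,P(-110,133,0,np.radians(th)))[0];print(th,q.round(1))
x,y=q0.round().astype(int);print("shut knob",q0);print(g0[y-10:y+9,x-10:x+12])
print("now rows 335-362, cols 190-216");print(g1[335:362,190:217])
E
```

```text
t: 12.55
tool_pos: [510.2, 362.5, 179.9]
ee_rot: [0.702, 0.712, -0.001, -0.0]
contact_force: [-8.0, -1.1, 1.6]
finger_gap: 0.14
36 [204.6 357.1]
38 [203.  355.3]
40 [201.4 353.4]
42 [199.7 351.6]
44 [197.9 349.7]
46 [196.2 347.9]
48 [194.4 346.1]
50 [192.5 344.3]
52 [190.7 342.5]
shut knob [222.42355951 387.23248023]
[[ 76  79  74  75 115 138 145 182 183 191 192 200 186 131  41  45  49  56
   57  57  57  50]
 [ 80  87  84  66 106  93 115 152 171 181 161 206 133  36  44  59  55  57
   53  48  50  45]
 [ 87  92  93  68 123  76  80 109 131 155 116 159  63  45  53  55  56  54
   50  57  46  36]
 [ 84  95  94  92  81  75  70  71  88  92  96  42  44  52  56  60  59  57
   49  46  43  40]
 [ 89  93  92  89  83  80 146 152  80  71  53  48  53  52  54  62  54  56
   50  34  21 105]
 [ 85  86  91  92  90 150 172 169  68  48  39  56  58  65  57  59  58  49
   45  26  98 171]
 [ 94  90 102 108  85 172  87  33  40  50  45  53  49  57  57  57  45  52
   36  46 170 192]
 [111 114 122 125 101  91  34  51  55  63  59  53  57  59  55  55  49  44
   37  82 158 159]
 [121 121 123 122 118  76  44  47  50
[... 3369 characters left out ...]
 123 119 123 117 117]
 [116 123 115 144 167 170  91  72  88  71  60  46  46  43  45  42 107  92
   97  76  91 105 122 119 117 123 123]
 [118 125 100 162 163 167 105  70  89  86  79  65  70  60  70  77  93  93
   93  87  96 125 120 122 123 125 114]
 [121 115  96 156 163 168 120  74  86  85  83  87  86  80  86  87  85  94
   92  89  95 122 122 122 113 117 101]
 [114 106 122 129 147 156 121  82  73  84  77  87  85  84  82  81  80 104
   95  85  87 113 114 119  98 105 102]
 [108 120 118 106 111 117 103  73  75  85  88  80  83  80  80  81  87 101
   93  90  90 105 103 107 107 104 106]
 [121 116 124 123 103 108 109  96  86  92  85  80  79  83  79  81  81  86
   98  93  87  89 105  99 105 104 102]]
```

The estimates range from 41.5° (knob shift, x travel) to 45° (z travel, frame corners). I'll nudge up about 1.7° to centre that range, then check again.

```bash
python3 -m handwheel '[{"jaw":1,"x":0,"y":0.006,"z":-0.006,"ax":0,"ay":0,"az":0},{"jaw":1,"x":0,"y":0.012,"z":-0.012,"ax":0,"ay":0,"az":0},{"jaw":1,"x":0,"y":0.012,"z":-0.012,"ax":0,"ay":0,"az":0},{"jaw":1,"x":0,"y":0.012,"z":-0.012,"ax":0,"ay":0,"az":0},{"jaw":1,"x":0,"y":0.012,"z":-0.012,"ax":0,"ay":0,"az":0}]' 35
python3 - <<'E'
from h import *
from rig import optics
c0=pickle.load(open("s5.pkl","rb"));c=optics.capture("side");p=[549.3,259.0,.011]
def P(x,y,z,th): return place(p,[(45+x*np.cos(th)+z*np.sin(th),y,120-x*np.sin(th)+z*np.cos(th))])
g0,g1=[cv2.cvtColor(i["image"],cv2.COLOR_BGR2GRAY) for i in(c0,c)]
q0=proj(c0,P(-110,133,0,0))[0];x,y=q0.round().astype(int)
# knob template: end disc only, lower-left part
T=g0[y-5:y+6,x-7:x+5];W=(T<75).astype(np.uint8)*255
m=cv2.matchTemplate((g1[330:365,180:225]<75).astype(np.float32),(T<75).astype(np.float32),cv2.TM_CCOEFF_NORMED)
_,v,_,l=cv2.minMaxLoc(m);q=np.array([l[0]+180-(x-7),l[1]+330-(y-5)])+q0
t=least_squares(lambda a:proj(c,P(-110,133,0,a[0]))[0]-q,[.7]);print("knob",q,v,np.degrees(t.x),t.fun)
# frame bottom corners: patches of both
for nm,(a,b) in {"L0":(g0,(246,366)),"L1":(g1,(253,338)),"R0":(g0,(281,330)),"R1":(g1,(288,297))}.items():
    print(nm,a);
    print(b[1],b[0]);print(a[b[1]:b[1]+22,b[0]:b[0]+22]) if 1 else 0
E
```

```text
t: 13.1
tool_pos: [512.2, 362.5, 182.3]
ee_rot: [0.702, 0.712, -0.001, -0.001]
contact_force: [-9.6, -0.8, 2.2]
finger_gap: 0.139
knob [197.42355951 350.23248023] 0.8594796657562256 [44.00767339] [ 0.51909284 -0.49340771]
L0 [[137 133 137 ... 129 124 128]
 [137 134 138 ... 126 126 128]
 [133 137 139 ... 126 126 127]
 ...
 [217 215 207 ... 247 247 246]
 [207 207 196 ... 248 246 246]
 [199 183 171 ... 247 247 248]]
366 246
[[147  77  81  81  84  74  90 144 121 121 116  99 157 147 142 141 139 146
  138  86  82 229]
 [ 76  79  75  81  82  80  77 144 122 121 124 114 138 143 139 138 139 143
  133  57 203 255]
 [ 79  73  82  80  81  83  64 141 123 126 121 122 137 143 144 141 141 139
  135 138 254 243]
 [ 77  74  77  80  80  80  74 136 120 123 118 117 125 150 142 143 142 142
  128 183 249 174]
 [ 76  84  82  79  78  80  74 120 123 124 117 119 110 153 147 144 142 139
  128 191 198 126]
 [ 81  81  80  85  79  79  73  91 128 126 121 120 103 157 142 143 142 137
  138 190 122  78]
 [ 82  80  79  82  80  80  75  83 127 123 122 122  98 149 145 140 143 141
  140 133  91  61]
 [ 78  82  77  79  80  8
[... 7421 characters left out ...]
5  74  80  83  80  74  89  92
   73  62  71  98]
 [103  75 119 235 231 193 253 167  68  71  79  74  77  79  77  80  98  80
   64  64  68 111]
 [ 75  96 215 255 197 253 219  68  69  74  79  79  72  77  79  80  91  68
   52  76 103 122]
 [ 99 177 253 250 248 232  60  65  75  77  79  79  75  78  71  85  75  66
   64 113 133 121]
 [156 245 250 245 241 111  65  79  78  80  75  70  80  83  78  71  67  74
  107 134 127 127]
 [236 229 245 255 163  63  71  80  74  73  69  71  85  94  74  62  65  79
  128 128 128 127]
 [242 199 251 219  60  63  68  71  67 117 114 133  93  82  65  60  74  96
  126 117 127 126]
 [211 247 225  63  58  62 118 115 114 156 158 178 109  69  63  64  81 128
  127 124 127 120]]
```

Run:
```python
from h import *
from rig import ticket
c=pickle.load(open("s6.pkl","rb"));p=[549.3,259.0,.011]
def P(x,y,z,th): return place(p,[(45+x*np.cos(th)+z*np.sin(th),y,120-x*np.sin(th)+z*np.cos(th))])
for y in(46,52):
    r=least_squares(lambda q:proj(c,P(q[0],y,q[1],0))[0]-[260.3,378.7],[-115,-78]).x
    t=least_squares(lambda q:proj(c,P(r[0],y,r[1],q[0]))[0]-[266.2,349],[.7]);print(y,r.round(1),np.degrees(t.x),t.fun.round(1))
s=env.sense();print(s["t"],s["tool_pos"],s["contact_force"],s["finger_gap"],abs(s["dq"]).max())
print(ticket.job_done())
```

```text
46 [-110.6  -93.8] [47.79350648] [ 4.  -1.2]
52 [-116.2  -81.7] [43.54740692] [ 0.1 -0. ]
13.15 [512.20623416 362.46626919 182.235119  ] [-9.98842006 -0.89527341  2.73636315] 0.1410857297616072 0.0008104267312233676
the job is handed in; nothing more can be done
None
```

The wide pane is in the guard's channels and let go. The guard is held open at about 44° by its handle, and the job is handed in. The clock read 13.15 s at hand-in.

**Pane:** I took it from the stand's -y pocket and lowered it until it touched the floor (7.4 N) at the expected home height. The side picture then showed it seated in both channels with the guard shut.

**Guard:** The arm was still at hand-in, with the fingers closed to 13 mm on the 14 mm bar and about 10 N at the tool.

**Angle, where the checks disagreed:** All the readings fall within 40–50°.
- **Before the last nudge of about 1.7°:** the knob and the tool's x travel gave about 41.5°. The tool's z travel and the frame corners gave about 45°. The bar may have slipped a few millimetres along the fingers.
- **At the end:** the knob gave 44.0° and the best-fitting frame corner gave 43.5°. A second, poorly fitting corner assumption gave 47.8°.

**Not checked:** I did not measure the pane's position in the slot after the lift. The last picture I viewed, taken before that final nudge, showed it still in its channels. I did not look again at the narrow pane, tweezers, lighter and hammer. None of my moves went near them, apart from lifting the wide pane out beside the narrow one, and the wrist forces showed no unexpected contact.

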